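Slide the bearing pan on to the hotplate's probe

TASK

Slide the pan with the bearing across the hotplate to the ring that has the sprung probe behind it, without ever lifting or tipping the pan. Finish with the whole pan inside that ring, its handle pointing straight out over the front edge, and its wall gently pushing the probe in by about half of its travel (never ramming it to its stop); then let go. Leave the tools around it alone.

Things in the scene. Friction and masses are not known exactly. Their poses are not given: they have to be found in the camera images.
- pan: Steel saucepan, outside diameter 140 mm, 75 mm high, walls 4 mm, about 0.7 kg, with a loose bearing in it. Origin: centre of its underside; z up. Its straight black bar handle points along its -x: 20 mm wide, 14 mm thick, from 67 to 195 mm from the pan's axis, middle line 57 mm above the underside. Mass and friction vary; sliding takes 4 to 8 N, more if pressed down.
- bearing: Loose steel bearing ring, outside diameter 72 mm, 19 mm thick, lying flat in the pan (inside diameter 132 mm). Origin: centre of its underside.
- hotplate: Fixed bench hotplate, 340 mm (x) by 500 mm (y), flat steel top 60 mm above the bench. Origin: centre of its underside; its -x side is the front edge, with the knobs. Two flat drawn rings, radius 95 mm, centred at x -20, y +120 and -120 mm. The pan starts in the ring without the probe, handle roughly to the front.
- probe_holder: Fixed aluminium block, 50 x 50 x 60 mm, on the hotplate behind one ring, carrying the sprung probe; x parallel to the hotplate's x. Origin: centre of its underside, 135 mm behind the ring's centre. The block behind the other ring is alike but empty: no probe sticks out of it.
- target_ring (a point): Centre of the ring that has the probe behind it, on the hotplate's top; 135 mm from the holder's origin along the holder's -x.
- grease_tin: Bystander: tin, 76 mm across, 110 mm high, on the bench to the right of the hotplate. Origin: centre of its underside.
- driver: Bystander: cordless driver standing on its battery, about 180 mm long, 200 mm high, on the bench to the left of the hotplate. Origin: centre of its underside.
- wrench: Bystander: 200 mm wrench lying on the bench to the right of the hotplate. Origin: centre of its underside.
- probe_mouth (a point): Where the sprung probe comes out of its holder's front face: a level plunger 35 mm above the hotplate's top, pointing along the holder's -x, flat round head 26 mm across. Its face, not pressed, stands out 33 to 57 mm from here: adjusted by hand, not given, to be felt or seen. Travel 16 mm, spring 450 N/m, no preload (3.6 N half in). The pan's friction can hold it half in.
Not all that is in view belongs to the job. There is more than one size of the bearing; the one meant has the size given above.

How it is judged:
By the outcome, as a careful person would: the job done as asked, in the order asked, and still so for the second after the job is handed in, with the robot touching nothing.
It also fails if it takes over 58 s, if anything falls off the work surface, if the arm or the gripper's body presses on something with over 40 N, if the wrist force passes 120 N, or if a joint passes its speed limit or range.

ROBOT

A 7-joint arm with a two-finger parallel gripper is mounted at the origin on the work surface. World frame = base frame: x ahead of the robot, y to its left, z up, the work surface at z = 0. Lengths are in m, angles in degrees, forces in N, time in s.
With the tool pointing down it reaches from about 0.425 to 0.875 m from the base axis. Payload 4.7 kg.
Tool frame: the origin (TCP) lies at the very end of the fingers, on their centre line; the grasp point (between the pads) lies 19 mm behind it; z points along the fingers, y is the line along which they close (so a half turn about z gives the same grasp; the last joint's range is limited). The gripper opens to 87 mm and grips with 3 to 60 N. Pads are 19 mm wide; open, the fingers measure 117 mm over their backs; the gripper's body (75 mm by 190 mm) begins 51 mm behind the grasp point.
Start: joints at [-75.682, 18.392, -4.016, 83.108, 1.295, 78.541, -3.26], TCP at [0.152, 0.632, 0.223] pointing down, gripper open.
Joint ranges: [-163.93, 163.93], [-17.29, 119.83], [-79.2, 71.16], [3.27, 140.29], [-89.18, 269.18], [5.43, 117.66], [-154.24, 154.24]. Speed limits (degrees/s): [147.25, 147.25, 180, 180, 180, 180, 180].

INTERFACE

Orientations are given as [roll, pitch, yaw] about the fixed x, y, z axes, in that order (R = Rz(yaw) Ry(pitch) Rx(roll)).
In Python, from cell import telemetry, cams, env gives the robot as it stands.
- The arm moves only by the tool arm_command, never from a script. Its argument "series" is text: rows parted by semicolons, each of 5 numbers parted by spaces: the shift along the tool's x, y, z in mm, then the turn about the tool's z in rad, then the closure in counts, from 0 (fully open) to 255 (shut). A call has 1 to 20 rows; each row shifts and turns the commanded pose from where the row before left it, along the tool's axes as they then stand; what a row does not reach is not made up. A row lasts 1/12 s, in which the tool goes at most 41.7 mm and 7.16 degrees, less where a joint would pass 70% of its speed; a pose out of reach is approached as far as the arm can. A call is refused whole if a number of a shift passes 41.7 or a number of a turn 0.125, either way. A call with a gripper value outside its range is refused whole. The fingers move at their own pace and stop on an object; "squeeze" is the grip in N (left out, the last holds). Time passes only in rows, so rows that do not move let the fingers close. It gives the time, the measured TCP pose, the force, the opening and the grip force at its end, in the units of the state.
- telemetry.get_obs(): the state, without advancing time (a new reading comes with each control period).
- cams.read_camera(name): name is "side" or "top"; returns the picture (400x640x3 uint8, blue, green, red); there is no depth.
- cams.calibration(name): a dict with "K" (3x3 intrinsics, pixels), "origin" and "rotation" of the camera in the world. Camera axes: x right, y down, z forward; pixel columns grow to the right and rows downward; lengths in m; the calibration is good to about 2 mm. A picture is of the moment at which its call begins. calibration takes no time and is no camera call.
- env.sign_off(): hands the job in; it is judged then, once.
The state is a dict: "time_s": time; "qpos": joint angles; "joint_velocities": joint speeds; "effort": joint torques, N m; "tool_pos": TCP position; "tool_rot": TCP orientation; "force": force on the tool from outside, world axes, zero at the start; "wrist_torque": the same for the moment, N m; "grip_width": finger opening in m; "grasp_force": force on a finger pad.
Only numpy, scipy, OpenCV 4.12 (cv2) and the standard library are available. Lean on these libraries where they do the work, as an engineer would, in place of code of your own. Each camera call takes 0.05 s, during which the arm holds its last target. There are 200 camera calls.

## Working session

There is one attempt and no reset: what is moved stays moved. The work goes in short steps, Python scripts to look and compute and a tool call to move; the robot and the scene stay as the last step left them, time stands still between calls to the robot, and variables do not carry over. Pictures are saved under pics/ and viewed, at most 10 in all, crops included, and the job is handed in when it is done.

Besides the shell and the picture viewer there is one more tool, called as a command line: name --argument value ..., lists and objects as JSON in quotes. arm_command: Moves the arm, as the interface text tells. Its arguments: {"type":"object","properties":{"series":{"type":"string"},"squeeze":{"type":"number"}},"required":["series"]}

```bash
mkdir -p pics; cat > h.py <<'E'
import numpy as np,cv2
from cell import telemetry,cams,env
def snap(n,f,crop=None,s=1):
    im=cams.read_camera(n)
    if crop: x0,y0,x1,y1=crop; im=im[y0:y1,x0:x1]
    cv2.imwrite('pics/'+f,cv2.resize(im,None,fx=s,fy=s,interpolation=cv2.INTER_CUBIC))
def ray(n,u,v,z):
    c=cams.calibration(n);o=np.array(c['origin']);d=np.array(c['rotation'])@np.linalg.inv(c['K'])@[u,v,1]
    return o+d*(z-o[2])/d[2]
def proj(n,p):
    c=cams.calibration(n);q=np.array(c['K'])@np.array(c['rotation']).T@(np.array(p)-c['origin']);return q[:2]/q[2]
E
python3 -c "
from h import *
snap('top','t0.png');snap('side','s0.png')
for n in('top','side'):print(cams.calibration(n))
print(telemetry.get_obs())"
```

```text
{'K': array([[509.96186562,   0.        , 309.58593839],
       [  0.        , 509.96186562, 206.32549266],
       [  0.        ,   0.        ,   1.        ]]), 'origin': array([ 0.31003556, -0.01810735,  1.59252253]), 'rotation': array([-169.40102797,    1.45075127,  -91.57837993])}
{'K': array([[363.36937076,   0.        , 317.97315758],
       [  0.        , 363.36937076, 197.10730962],
       [  0.        ,   0.        ,   1.        ]]), 'origin': array([0.22621877, 0.61014778, 0.78206325]), 'rotation': array([-1.34658544e+02, -1.21063131e-01, -1.50046561e+02])}
{'time_s': 0.1, 'qpos': array([-75.68353055,  18.43594817,  -4.01518215,  83.16700076,
         1.294976  ,  78.5444718 ,  -3.25887301]), 'joint_velocities': array([-0.04120769, -0.09029254, -0.07326817, -0.17425611, -0.00199327,
       -0.12751689, -0.04403438]), 'effort': array([ 3.13807022e-04, -4.92577064e+01, -4.05481188e-01, -3.13394380e+01,
       -6.41397550e-02,  3.97079706e-02,  7.19509717e-05]), 'tool_pos': array([0.15176763, 0.63150747, 0.22156599]), 'tool_rot': array([-1.79897813e+02,  5.68830042e-03,  1.66493901e+02]), 'force': array([-0.17274477, -0.70633231,  0.7788431 ]), 'wrist_torque': array([ 0.02590153, -0.00120315,  0.02878966]), 'grasp_force': 0.0, 'grip_width': 0.08686015738977056}
```

Rotations are roll/pitch/yaw; I'll fix the helper and look.

```bash
python3 - <<'E'
s=open('h.py').read()
s=s.replace("def snap","from scipy.spatial.transform import Rotation as Ro\ndef RR(c): return Ro.from_euler('xyz',c['rotation'],degrees=True).as_matrix()\ndef snap",1).replace("np.array(c['rotation'])","RR(c)")
open('h.py','w').write(s)
E
python3 -c "
from h import *
print(ray('top',320,200,0.06),ray('side',320,200,.06))"
```

```text
[ 0.61654182 -0.01965509  0.06      ] [ 0.57906182 -0.0165835   0.06      ]
```

View pics/t0.png

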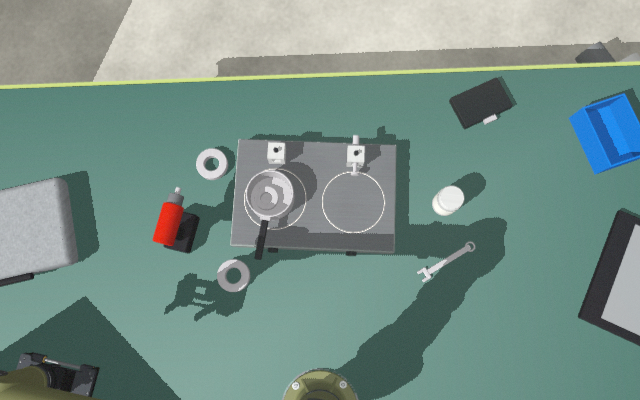

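View pics/s0.png

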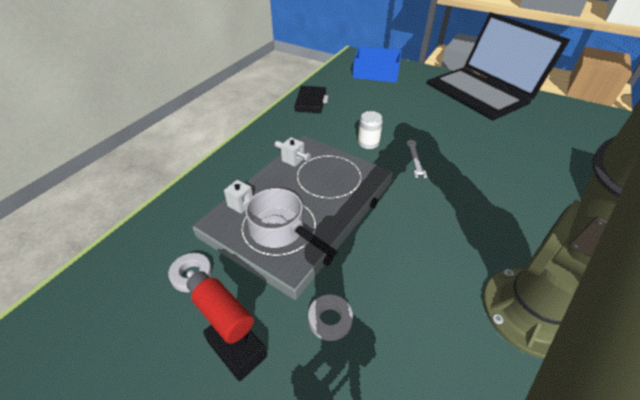

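Top view: the pan is in the left ring at about (270,195), with its handle to (261,258). The probe plunger is on the right block at (355,155), head near (354,173), so the target is the right ring at (353,202). The bearing in the pan is at (268,197). The rings lying at (212,163) and (234,276) are other bearings on the bench and don't belong to the job. I'll take an enlarged crop to confirm.

```bash
python3 -c "
from h import *
snap('top','t1.png',(220,128,410,268),4.2)"
```

```text
(no output)
```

View pics/t1.png

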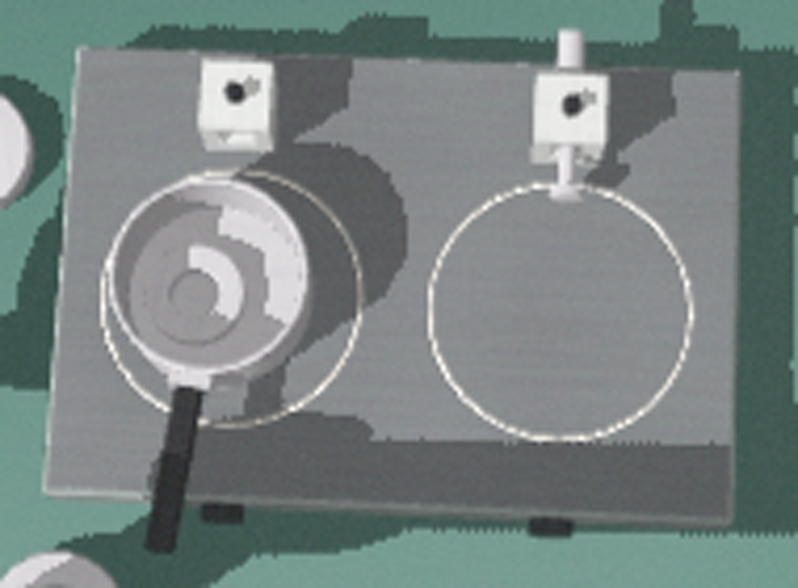

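```bash
python3 -c "
from h import *
def p(l,u,v,z): print(l,ray('top',220+u/4.2-.4,128+v/4.2-.4,z).round(4))
p('ringR',561,311.5,.06);p('ringL',231,298.5,.06)
p('rRt',563,183,.06);p('rRb',560,440,.06);p('rRl',430,308,.06);p('rRr',692,313,.06)
p('pan',209,279,.135);p('panl',107,276,.135);p('panr',311,280,.135)
p('hEndTop',160,550,.124);p('hNear',187,390,.124)
for c in((80,48),(738,71),(731,522),(45,492)):p('c',*c,.06)
p('holder top',570,105,.12);p('holder tl',537,75,.12);p('tr',608,76,.12);p('bl',535,145,.12);p('br',606,146,.12)
p('face',565,196,.095);p('facelow',566,201,.082);p('bearing',193,292,.083)
"
```

```text
ringR [ 0.6077 -0.1208  0.06  ]
ringL [0.6252 0.1196 0.06  ]
rRt [ 0.704  -0.1264  0.06  ]
rRb [ 0.5136 -0.116   0.06  ]
rRl [ 0.6134 -0.0256  0.06  ]
rRr [ 0.6035 -0.2157  0.06  ]
pan [0.6242 0.128  0.135 ]
panl [0.6287 0.1993 0.135 ]
panr [0.6211 0.0569 0.135 ]
hEndTop [0.4376 0.1653 0.124 ]
hNear [0.5481 0.1455 0.124 ]
c [0.8205 0.2301 0.06  ]
c [ 0.7851 -0.2596  0.06  ]
c [ 0.4509 -0.2351  0.06  ]
c [0.4873 0.256  0.06  ]
holder top [ 0.7456 -0.1297  0.12  ]
holder tl [ 0.7686 -0.1071  0.12  ]
tr [ 0.7661 -0.1576  0.12  ]
bl [ 0.717  -0.1036  0.12  ]
br [ 0.7145 -0.1538  0.12  ]
face [ 0.6853 -0.125   0.095 ]
facelow [ 0.6848 -0.1265  0.082 ]
bearing [0.6262 0.1449 0.083 ]
```

Plan:
- The hotplate yaw is about −4.15°. The target ring centre is (0.608,−0.121).
- The pan is at (0.625,0.128) with yaw about −11°.
- I'll grip the handle about 95 mm from the pan's axis, at (0.532,0.147).

I'll rise, then go across.

arm_command --series "0 0 -25 0 0; 0 0 -25 -0.04 0; -27 -21 0 0 0; -27 -21 0 0 0; -27 -21 0 0 0; -27 -21 0 0 0; -27 -21 0 0 0; -27 -21 0 0 0; -27 -21 0 0 0; -27 -21 0 0 0; -27 -21 0 0 0; -27 -21 0 0 0; -27 -21 0 0 0; -27 -21 0 0 0; -27 -21 0 0 0; -27 -21 0 0 0; -27 -21 0 0 0; -27 -21 0 0 0; -10 -8 0 0 0; 0 0 0 0 0" --squeeze 50

```text
time_s: 1.82
tool_pos: [0.5209, 0.2038, 0.2723]
tool_rot: [-179.9, 0.1, 168.3]
force: [-0.8, -0.0, -0.3]
grip_width: 0.0868
grasp_force: 0.0
```

arm_command --series "-11 -27 0 0 0; -11 -27 0 0 0; 0 0 30 0 0; 0 0 30 0 0; 0 0 30 0 0; 0 0 30 0 0; 0 0 10 0 0; 0 0 0 0 0"

```text
time_s: 2.48
tool_pos: [0.5269, 0.1517, 0.1397]
tool_rot: [-179.8, -0.3, 168.9]
force: [0.0, 0.6, 0.3]
grip_width: 0.0871
grasp_force: 0.0
```

```bash
python3 -c "
from h import *
snap('side','s1.png',(160,120,420,300),3)"
```

```text
(no output)
```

View pics/s1.png

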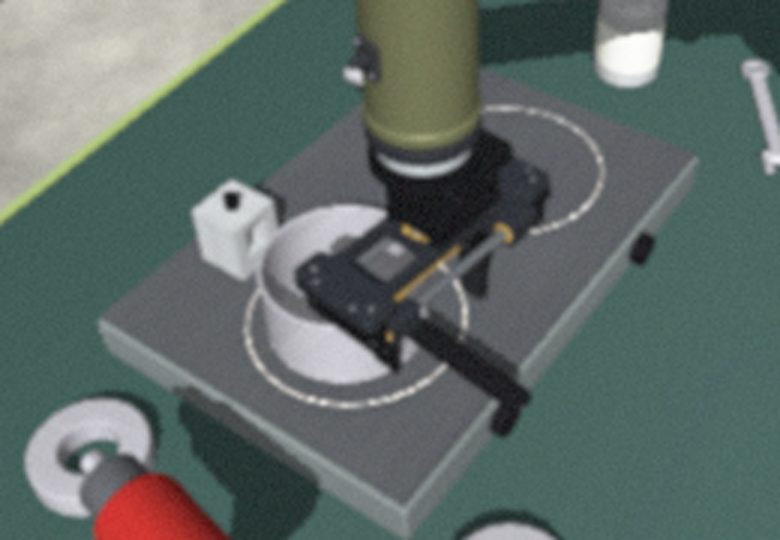

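The gripper straddles the handle at crop (430,330), just in front of the pan wall. I'll go down and close.

arm_command --series "0 -3 15 0 0; 0 0 15 0 0; 0 0 11 0 0; 0 0 0 0 0; 0 0 0 0 60; 0 0 0 0 110; 0 0 0 0 150; 0 0 0 0 180; 0 0 0 0 255; 0 0 0 0 255; 0 0 0 0 255; 0 0 0 0 255; 0 0 0 0 255; 0 0 0 0 255; 0 0 0 0 255; 0 0 0 0 255" --squeeze 50

```text
time_s: 3.87
tool_pos: [0.5289, 0.1483, 0.1015]
tool_rot: [-180.0, -0.0, 168.8]
force: [0.4, -0.3, -0.3]
grip_width: 0.0195
grasp_force: 50.0
```

arm_command --series "0 -2 0 0 255; 0 -4 0 -0.004 255; -0.5 -7 0 -0.004 255; -0.5 -8 0 -0.004 255; -0.5 -8 0 -0.004 255; -0.5 -8 0 -0.004 255; -0.5 -8 0 -0.004 255; -0.5 -8 0 -0.004 255; -0.5 -8 0 -0.004 255; -0.5 -8 0 -0.004 255; -0.5 -8 0 -0.004 255; -0.5 -8 0 -0.004 255; -0.5 -8 0 -0.004 255; -0.5 -8 0 -0.004 255; -0.5 -8 0 -0.004 255; -0.5 -8 0 -0.004 255; -0.5 -7 0 -0.004 255; 0 -4 0 0 255; 0 -2 0 0 255; 0 0 0 0 255"

```text
time_s: 5.53
tool_pos: [0.5151, 0.0179, 0.1015]
tool_rot: [-180.0, 0.0, 172.4]
force: [0.0, 1.1, -2.6]
grip_width: 0.0193
grasp_force: 50.1
```

arm_command --series "0 -2 0 0 255; 0 -4 0 -0.004 255; 0 -7 0 -0.004 255; 0 -8 0 -0.004 255; 0 -8 0 -0.004 255; 0 -8 0 -0.004 255; 0 -8 0 -0.004 255; 0 -8 0 -0.004 255; 0 -8 0 -0.004 255; 0 -8 0 -0.004 255; 0 -8 0 -0.004 255; 0.3 -8 0 -0.004 255; 0.3 -8 0 -0.004 255; 0.3 -8 0 -0.004 255; 0.3 -8 0 -0.004 255; 0.3 -8 0 -0.004 255; 0 -7 0 0 255; 0 -4 0 0 255; 0 -2 0 0 255; 0 0 0 0 255"

```text
time_s: 7.2
tool_pos: [0.5005, -0.1112, 0.1015]
tool_rot: [-180.0, -0.0, 175.8]
force: [-0.8, 0.9, -1.6]
grip_width: 0.0197
grasp_force: 50.1
```

```bash
python3 -c "
from h import *
snap('top','t2.png',(310,125,410,265),4)
snap('side','s2.png',(230,115,430,265),4)"
```

```text
(no output)
```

View pics/t2.png

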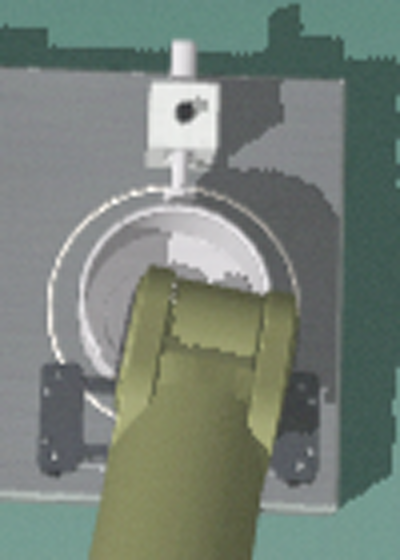

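View pics/s2.png

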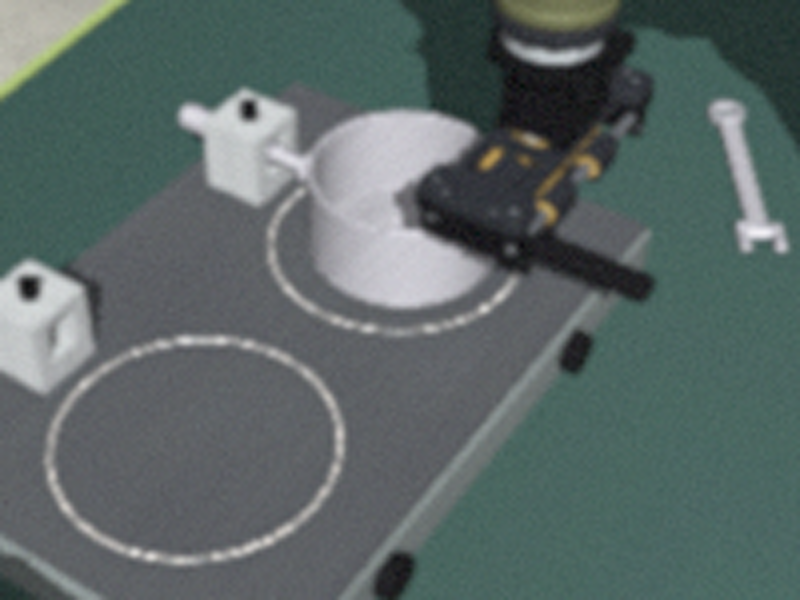

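```bash
python3 -c "
from h import *
def t(l,u,v,z):
  p=ray('top',310+u/4-.4,125+v/4-.4,z);d=p[:2]-[.6077,-.1208];X=np.array([.9974,-.0725]);Y=np.array([.0725,.9974]);print(l,p.round(4),'rel ring',(d@X).round(4),(d@Y).round(4))
t('rim L',79,300,.135);t('rim R',271,300,.135);t('rim back',173,205,.135)
import cv2
for n in('top','side'):
  cv2.imwrite('ref_%s.png'%n,cams.read_camera(n))
print(proj('top',[.7174,-.1288,.095]),proj('top',[.79,-.134,.095]))
o=telemetry.get_obs();print(o['tool_pos'],o['tool_rot'],o['force'])
"
```

```text
rim L [ 0.6018 -0.0468  0.135 ] rel ring -0.0112 0.0734
rim R [ 0.5973 -0.1861  0.135 ] rel ring -0.0056 -0.0659
rim back [ 0.6706 -0.1182  0.135 ] rel ring 0.0626 0.0072
[354.92387837 163.94144282] [355.58360352 140.899942  ]
[ 0.50053723 -0.11094459  0.10153076] [-1.79943593e+02 -1.47669502e-02  1.75858446e+02] [-1.25065374  0.79672067 -1.31025754]
```

Pan is at about −8 mm (x) and +3.5 mm (y) relative to the ring centre. The probe face is at about +77, so the gap is about 15 mm. I'll advance slowly and feel for contact.

arm_command --series "-1 -1 0 0 255; -1 -1 0 0 255; -1 -1 0 0 255; -1 0 0 0 255; -1 0 0 0 255; -1 0 0 0 255; -1 0 0 0 255; -1 0 0 0 255"

```text
time_s: 8.07
tool_pos: [0.5062, -0.1137, 0.1015]
tool_rot: [180.0, -0.3, 175.9]
force: [-8.7, 2.6, 5.6]
grip_width: 0.0195
grasp_force: 50.0
```

arm_command --series "-0.5 0 0 0 255; -0.5 0 0 0 255; -0.5 0 0 0 255; -0.5 0 0 0 255"

```text
time_s: 8.4
tool_pos: [0.508, -0.1141, 0.1015]
tool_rot: [180.0, -0.3, 175.8]
force: [-8.9, 2.3, 6.6]
grip_width: 0.0194
grasp_force: 50.0
```

arm_command --series "-0.5 0 0 0 255; -0.5 0 0 0 255; -0.5 0 0 0 255; -0.5 0 0 0 255"

```text
time_s: 8.73
tool_pos: [0.5099, -0.1144, 0.1015]
tool_rot: [180.0, -0.3, 175.8]
force: [-9.7, 1.6, 6.4]
grip_width: 0.0193
grasp_force: 50.0
```

arm_command --series "-0.5 0 0 0 255; -0.5 0 0 0 255; -0.5 0 0 0 255; -0.5 0 0 0 255"

```text
time_s: 9.07
tool_pos: [0.5118, -0.1147, 0.1015]
tool_rot: [180.0, -0.3, 175.8]
force: [-9.5, 2.1, 6.0]
grip_width: 0.0193
grasp_force: 50.0
```

```bash
python3 -c "
from h import *
o=telemetry.get_obs();print(o['tool_pos'],o['tool_rot'],o['force'])
cv2.imwrite('a_top.png',cams.read_camera('top'))
a=cv2.imread('ref_top.png');b=cv2.imread('a_top.png')
# plunger column profile
for im in(a,b):
  print([int(v) for v in im[130:185,353:357].mean((1,2))])
"
```

```text
[ 0.51180534 -0.11466669  0.10151453] [179.98234243  -0.33469851 175.82137444] [-9.50208045  2.11171978  6.03782719]
[124, 125, 125, 123, 139, 191, 224, 223, 223, 223, 224, 223, 223, 215, 149, 180, 231, 231, 231, 228, 194, 126, 108, 107, 114, 170, 226, 233, 232, 232, 232, 227, 196, 206, 209, 208, 209, 207, 205, 205, 203, 196, 210, 197, 132, 132, 179, 215, 180, 183, 186, 187, 190, 206, 217]
[124, 123, 124, 123, 138, 191, 224, 223, 224, 223, 224, 223, 223, 215, 150, 181, 231, 231, 232, 228, 193, 125, 107, 107, 114, 171, 227, 232, 233, 232, 232, 227, 195, 207, 209, 208, 209, 207, 206, 203, 186, 151, 186, 223, 177, 179, 182, 183, 183, 184, 204, 217, 200, 202, 216]
```

No contact yet, and the rear rod hasn't moved. Continuing.

arm_command --series "-0.5 0 0 0 255; -0.5 0 0 0 255; -0.5 0 0 0 255; -0.5 0 0 0 255"

```text
time_s: 9.45
tool_pos: [0.5138, -0.1149, 0.1015]
tool_rot: [180.0, -0.3, 175.8]
force: [-9.2, 1.8, 6.3]
grip_width: 0.0194
grasp_force: 50.0
```

arm_command --series "-0.5 0 0 0 255; -0.5 0 0 0 255; -0.5 0 0 0 255; -0.5 0 0 0 255"

```text
time_s: 9.78
tool_pos: [0.5154, -0.1151, 0.1015]
tool_rot: [180.0, -0.4, 175.8]
force: [-10.7, 1.9, 7.4]
grip_width: 0.0197
grasp_force: 50.0
```

arm_command --series "-0.5 0 0 0 255; -0.5 0 0 0 255; -0.5 0 0 0 255; -0.5 0 0 0 255"

```text
time_s: 10.12
tool_pos: [0.5169, -0.1153, 0.1015]
tool_rot: [180.0, -0.4, 175.8]
force: [-11.9, 1.2, 9.3]
grip_width: 0.0197
grasp_force: 50.0
```

```bash
python3 -c "
from h import *
o=telemetry.get_obs();print(o['tool_pos'],o['tool_rot'],o['force'])
b=cams.read_camera('top')
print([int(v) for v in b[130:185,353:357].mean((1,2))])
"
```

```text
[ 0.51688957 -0.11530186  0.1015051 ] [179.98365326  -0.44477193 175.80471831] [-11.87932661   1.2176238    9.29107969]
[123, 124, 123, 124, 137, 190, 224, 223, 224, 223, 223, 223, 223, 215, 149, 181, 232, 231, 232, 228, 193, 126, 108, 108, 114, 171, 227, 233, 233, 233, 233, 227, 195, 207, 209, 208, 209, 207, 191, 166, 164, 214, 170, 177, 182, 183, 182, 185, 200, 218, 216, 214, 196, 167, 114]
```

Contact is at about TCP x 0.5135, where the force rises. I need about 4 mm more.

arm_command --series "-0.5 0 0 0 255; -0.5 0 0 0 255; -0.5 0 0 0 255; -0.5 0 0 0 255"

```text
time_s: 10.5
tool_pos: [0.5184, -0.1154, 0.1015]
tool_rot: [180.0, -0.5, 175.8]
force: [-13.3, 1.6, 10.9]
grip_width: 0.0197
grasp_force: 50.0
```

arm_command --series "-0.5 0 0 0 255; -0.5 0 0 0 255; -0.5 0 0 0 255; -0.5 0 0 0 255"

```text
time_s: 10.83
tool_pos: [0.5199, -0.1156, 0.1015]
tool_rot: [180.0, -0.6, 175.8]
force: [-14.8, 1.7, 11.1]
grip_width: 0.02
grasp_force: 50.0
```

```bash
python3 -c "
from h import *
b=cams.read_camera('top');cv2.imwrite('b_top.png',b)
cv2.imwrite('pics/t3.png',cv2.resize(np.hstack([cv2.imread('ref_top.png')[128:198,320:390],cv2.imread('a_top.png')[128:198,320:390],b[128:198,320:390]]),None,fx=3.8,fy=3.8,interpolation=cv2.INTER_CUBIC))
o=telemetry.get_obs();print(o['tool_pos'],o['force'])
print([int(v) for v in b[130:185,353:357].mean((1,2))])
"
```

```text
[ 0.52004883 -0.11560202  0.10150033] [-14.37463644   1.34346049  10.50296867]
[125, 123, 122, 124, 139, 191, 224, 223, 223, 223, 223, 223, 223, 216, 149, 181, 232, 232, 231, 228, 193, 124, 108, 107, 113, 171, 226, 233, 233, 232, 233, 227, 196, 207, 209, 208, 209, 203, 167, 166, 215, 169, 178, 181, 183, 183, 186, 196, 206, 217, 214, 194, 113, 107, 96]
```

View pics/t3.png

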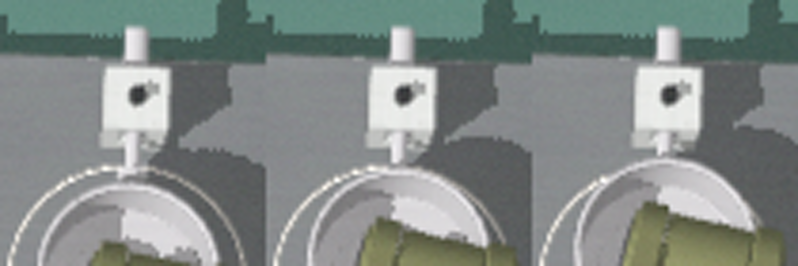

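Contact fits x≈0.514, so the probe is now about 6 mm in. I'll push 2 mm more, then back off the command to unload before opening.

arm_command --series "-0.5 0 0 0 255; -0.5 0 0 0 255; -0.5 0 0 0 255; -0.5 0 0 0 255; -0.4 0 0 0 255; 0 0 0 0 255; 0 0 0 0 255; 0 0 0 0 255"

```text
time_s: 11.55
tool_pos: [0.5219, -0.1158, 0.1015]
tool_rot: [180.0, -0.6, 175.8]
force: [-15.7, 2.5, 13.1]
grip_width: 0.0194
grasp_force: 50.0
```

arm_command --series "0.5 0 0 0 255; 0.5 0 0 0 255; 0.5 0 0 0 255; 0 0 0 0 255; 0 0 0 0 255"

```text
time_s: 11.97
tool_pos: [0.5219, -0.1158, 0.1015]
tool_rot: [180.0, -0.4, 175.8]
force: [-11.3, 0.7, 7.3]
grip_width: 0.0194
grasp_force: 50.0
```

arm_command --series "0.5 0 0 0 255; 0.5 0 0 0 255; 0.5 0 0 0 255; 0.5 0 0 0 255; 0.5 0 0 0 255; 0 0 0 0 255; 0 0 0 0 255"

```text
time_s: 12.55
tool_pos: [0.522, -0.1158, 0.1015]
tool_rot: [-180.0, -0.1, 175.8]
force: [-4.7, -2.4, 3.2]
grip_width: 0.0195
grasp_force: 50.0
```

arm_command --series "0.4 0 0 0 255; 0 0 0 0 255; 0 0 0 0 180; 0 0 0 0 170; 0 0 0 0 150; 0 0 0 0 120; 0 0 0 0 60; 0 0 0 0 0; 0 0 0 0 0; 0 0 0 0 0; 0 0 0 0 0; 0 0 0 0 0" --squeeze 3

```text
time_s: 13.55
tool_pos: [0.5225, -0.1148, 0.1015]
tool_rot: [180.0, 0.0, 175.9]
force: [0.2, -0.5, 0.4]
grip_width: 0.0744
grasp_force: 0.0
```

Released. Next I'll rise straight up, then move off to the front so the cameras can see.

arm_command --series "0 0 0 0 0; 0 0 -10 0 0; 0 0 -20 0 0; 0 0 -35 0 0; 0 0 -35 0 0; 0 0 -35 0 0; 0 0 -35 0 0; 0 25 -20 0 0; 0 35 0 0 0; 0 35 0 0 0; 0 35 0 0 0; 0 35 0 0 0; 0 35 0 0 0; 0 35 0 0 0; 0 35 0 0 0; 0 35 0 0 0; 0 0 0 0 0"

```text
time_s: 14.97
tool_pos: [0.5427, 0.1991, 0.2915]
tool_rot: [179.8, -0.1, 176.6]
force: [-1.0, 0.8, -0.6]
grip_width: 0.0869
grasp_force: 0.0
```

```bash
python3 -c "
from h import *
snap('top','t4.png',(310,128,410,268),4.2)
snap('side','s4.png',(230,115,430,265),4)"
```

```text
(no output)
```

View pics/t4.png

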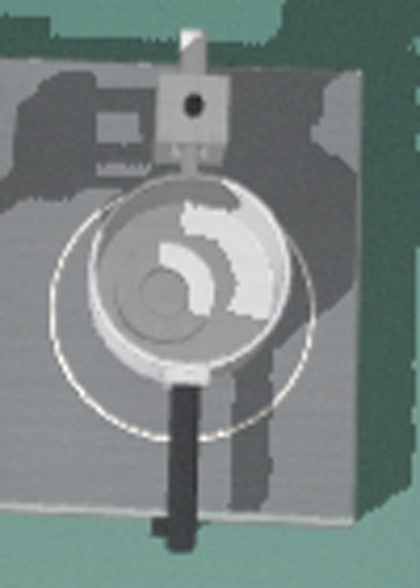

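View pics/s4.png

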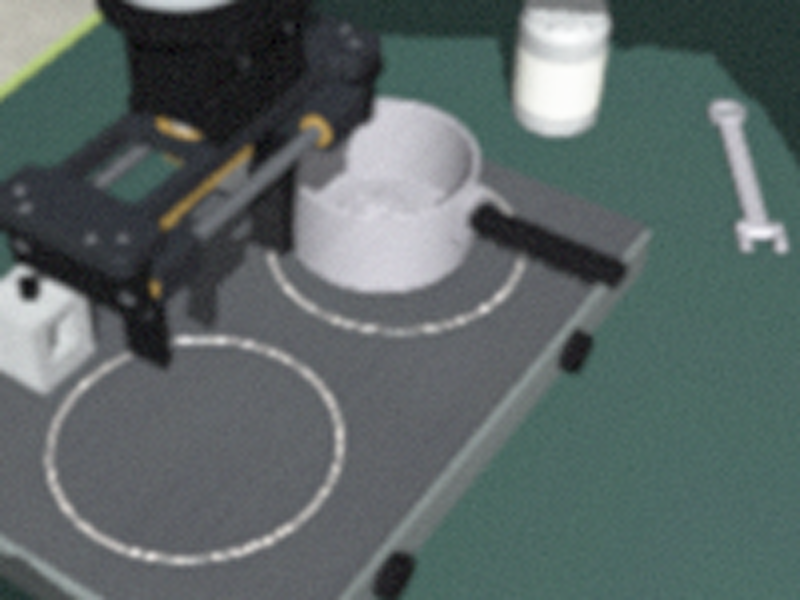

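Top view: pan rim spans x 88–291, y 170–375 in the crop. The handle runs (184,390)→(180,545). The bearing is still in the pan.

```bash
python3 -c "
from h import *
X=np.array([.9974,-.0725]);Y=np.array([.0725,.9974])
def t(l,u,v,z):
  p=ray('top',310+u/4.2-.4,128+v/4.2-.4,z);d=p[:2]-[.6077,-.1208];r=1e3*np.array([d@X,d@Y]);print(l,r.round(1));return r
t('rim',189.5,271,.135);t('L',88,268,.135);t('R',291,273,.135);t('back',190,170,.135)
a=t('hn',184.5,390,.124);b=t('he',181,548,.124);d=a-b;print('yaw rel',np.degrees(np.arctan2(d[1],d[0])))
t('face pre',565-90*4.2,196,.095)
"
```

```text
rim [14.   0.3]
L [13.3 70.8]
R [ 15.3 -70. ]
back [86.3  2. ]
hn [-68.    0.7]
he [-1.774e+02 -1.000e-01]
yaw rel 0.4217251664845028
face pre [77.7  1.5]
```

The pan centre is +14 mm along x and 0 mm across from the ring centre, inside the 25 mm slack. The handle is within 0.5° of straight out, and the probe is about 7–8 mm in. I'm handing it in.

```bash
python3 -c "
from cell import env
print(env.sign_off())"
```

```text
the job is handed in; nothing more can be done
None
```

I slid the pan, bearing still in it, into the ring with the probe and let go: it measures fully inside the ring, the handle is within about 0.5° of straight out over the front edge, and the probe is about 7–8 mm into its 16 mm travel; the job is handed in, but no verdict came back.

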